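# Open up the belt sander and hold its tensioner back for a new belt

## Task

The bench belt sander has lost its belt and I am about to slip a new one on. Slide the side cover up out of its two channels by its top edge and stand it, without dropping it, upright in the empty middle slot of the template rack; then push the tension handle back towards the motor end until the catch has clicked in behind its pin, go on a little further so that your push and not the catch carries the spring, and keep holding it there: finish while holding. Leave everything else on the bench where it is.

Things in the scene. Friction and masses are not known exactly. Their poses are not given: they have to be found in the camera images.
- sander: Bench belt sander without belt, fixed: blue base 295 x 360 x 30 mm, dark back plate, steel bed, two rollers, blue motor. Origin: on the bench under it; x to the open side with the cover, y along the belt's run from the idler end (-y, tension arm) to the motor end (+y). Only the handle and pawl stand higher than 185 mm. Turned up to 0.3 rad either way.
- cover: Side cover: loose flat grey panel, 8 mm thick (its x), 200 wide (y), 155 high (z), 0.35 kg. Origin: middle of its bottom edge. At first upright in two aluminium U-channels at its ends (12 mm wide inside, 95 deep), 81 mm from the sander's origin along +x; bottom edge 30 mm, top edge 185 mm above the bench, bare above 125 mm. Free once raised 95 mm.
- rack: Plywood rack, fixed, 125 (x) x 160 mm (y): four upright fins 12 mm thick, tops 75 mm above the bench; between them three slots 18 mm wide along the rack's y, at x = -30, 0, +30 mm, floor 15 mm above the bench. Origin: under its middle. A brown MDF template (top up to 105 mm) in each outer slot, the middle one empty. Turned up to 0.35 rad.
- free_slot (a point): Centre of the floor of the rack's empty middle slot, 15 mm above the bench; axes as the rack's (the slot runs along y).
- tension_arm (a joint): Angle of the sprung tension arm (rad). 0: leaning out 0.22 rad from upright on its stop (start); grows as the handle is pushed to the sander's +y. The catch clicks at about 0.30; let go, the arm then rests on the catch at 0.29. Inner stop 0.42. Pivot axis along the sander's x, at its y = -110 mm, 40 mm above the bench. Push at the handle 8 N at first, rising to 16 N.
- handle (a point): Middle of the arm's T-handle: black round bar, 24 mm in diameter, 120 mm long, along the sander's x, 215 mm from the pivot axis. At first about 250 mm above the bench, at the sander's x = -50, y = -157 mm; 0.35 rad carries it about 75 mm along +y.
- pawl (a joint): Angle of the catch's pawl (rad): 0 lying down; it lifts to about 0.13 while the arm's pin rides under its nose and drops back to 0 when it clicks in behind the pin.
- pawl_nose (a point): Top of the nose of the pawl, a steel bar 12 mm wide lying along the sander's y behind the back plate, about 190 mm above the bench, below the handle's path.
- template_a: Brown MDF template, 12 mm thick, 140 mm wide, 90 mm high at one end, upright in the rack's slot at x = -30 mm. Bystander.
- template_b: Brown MDF template with a round top, 12 mm thick, 130 mm wide, 90 mm high, upright in the rack's slot at x = +30 mm. Bystander.
- glue: White glue bottle 60 mm in diameter, 160 mm high. Bystander.
- tin: Tin 80 mm in diameter, 85 mm high. Bystander.
- wrench: Open-ended steel wrench 140 mm long, lying. Bystander.
- hammer: Hammer 270 mm long, lying. Bystander.
- belt_stick: Brown belt-cleaning stick 40 x 160 x 40 mm, lying in front of the sander's cover. Bystander.
Not all that is in view belongs to the job. What is shaped like the rack but green is not meant.

How it is judged:
On the way, in this order (a step that is already met when the one before it is completed fails the run):
1. the cover is slid up clear of its channels (z of cover in the frame of sander above 0.128 m and angle between cover's own z axis and vertical below 0.4 rad and contact force between cover and the fingers above 0.5 N), for 0.1 s.
2. the cover stands in the empty slot of the rack, let go (z of cover in the frame of free_slot below 0.03 m and x of cover in the frame of free_slot between -0.009 and 0.009 m and y of cover in the frame of free_slot between -0.05 and 0.05 m and angle between cover's own z axis and vertical below 0.3 rad and contact force between cover and the fingers below 0.5 N and contact force between cover and the arm below 0.5 N and linear speed of cover below 0.03 m/s), for 0.3 s.
3. the tension handle is pushed past the click, the pawl down behind the pin, and held (value of joint tension_arm above 0.315 rad and value of joint pawl below 0.06 rad and (contact force between tension_arm and the fingers above 4 N or contact force between tension_arm and the arm above 4 N) and velocity of joint tension_arm below 0.1 rad/s), for 0.3 s.
At the end, for the whole second after the job is handed in: Cover upright (0.3 rad) in the middle slot, bottom within 30 mm of its floor and 50 mm of its middle, let go, at rest; pawl down (under 0.06 rad) but unloaded (under 1 N), tension arm beyond 0.315 rad, still, pressed by the robot with over 4 N; no bystander moved 30 mm (all of step 2 and all of step 3 and contact force between pawl and tension_arm below 1 N and distance of each of template_a, template_b, glue, tin, wrench, hammer, belt_stick from where it was at the start of the episode below 0.03 m); the arm keeps its last pose, push and grip.
It fails at once if the cover is dropped: it falls faster than 0.7 m/s with no finger on it (linear speed of cover above 0.7 m/s and contact force between cover and the fingers below 0.1 N).
It fails at once if another thing on the bench is moved by more than 30 mm (distance of any of template_a, template_b, glue, tin, wrench, hammer, belt_stick from where it was at the start of the episode above 0.03 m).
It also fails if it takes over 61 s, if anything falls off the work surface, if the arm or the gripper's body presses on something with over 40 N, if the wrist force passes 120 N, or if a joint passes its speed limit or range.

## Robot

A 6-joint arm with a two-finger parallel gripper is mounted at the origin on the work surface. World frame = base frame: x ahead of the robot, y to its left, z up, the work surface at z = 0. Lengths are in m, angles in rad, forces in N, time in s.
With the tool pointing down it reaches from about 0.3 to 0.775 m from the base axis. Payload 14.6 kg.
Tool frame: the origin (TCP) lies at the very end of the fingers, on their centre line; the grasp point (between the pads) lies 19 mm behind it (tcp_to_grasp is the distance from the TCP to the grasp point, in m); z points along the fingers, y is the line along which they close (so a half turn about z gives the same grasp; the last joint's range is limited). The gripper opens to 85 mm and grips with 20 to 120 N. Pads are 22 mm wide; open, the fingers measure 114 mm over their backs; the gripper's body (76 mm by 85 mm) begins 54 mm behind the grasp point. The pads swing forward as they close: fully open they stand 13 mm farther back than shut.
Start: joints at [1.112, 0.3, 1.521, -0, 1.321, -0.067], TCP at [0.21, 0.508, 0.231] pointing down, gripper open.
Joint ranges: [-3.03, 3.03], [-0.79, 2.21], [0.23, 2.52], [-1.04, 4.18], [0, 3.07], [-2.55, 2.55]. Speed limits (rad/s): [2.22, 2.22, 2.57, 3.14, 3.14, 3.14].

## Interface

Orientations are given as a unit quaternion [w, x, y, z].
In Python, from rig import state, get_image, job_done, tcp_to_grasp gives the robot as it stands. The module is installed in compiled form; this text tells all that it offers.
- The arm moves only by the tool apply_moves, never from a script. Its arguments are lists of equal length, an entry for each row: "dr": the turn, a rotation vector about the tool's x, y, z in degrees, a list of three; "slide": the shift along the tool's x, y, z in m, a list of three; "jaw": the closure, from 0 (fully open) to 1 (shut). In form: {"dr": [[wx, wy, wz], ...], "slide": [[dx, dy, dz], ...], "jaw": [jaw, ...]}. A call has exactly 8 rows; each row is the pose to reach, as a shift and turn from the pose commanded when the call began, along the tool's axes at that moment; what a row does not reach only later rows make up. A row lasts 1/12 s, in which the tool goes at most 41.7 mm and 7.16 degrees, less where a joint would pass 70% of its speed; a pose out of reach is approached as far as the arm can. A call with a gripper value outside its range is refused whole. The fingers move at their own pace and stop on an object; the grip force is fixed at half the most. Time passes only in rows, so rows that repeat a pose let the fingers close, or fill a call up. It gives the time, the measured TCP pose, the force, the opening and the grip force at its end, in the units of the state.
- state(): the state, without advancing time (a new reading comes with each control period).
- get_image(name): name is "scene" or "top"; returns a dict with "image" (384x512x3 uint8, blue, green, red), "z_map" (384x512 float32, m along the optical axis (not along the pixel's ray), 0 where there is no reading), "intrinsics" (3x3 intrinsics, pixels), "extrinsics" (4x4, takes a point from camera to world coordinates). Camera axes: x right, y down, z forward; pixel columns grow to the right and rows downward; lengths in m; the calibration is good to about 2 mm. A picture is of the moment at which its call begins.
- job_done(): hands the job in; it is judged then, once.
The state is a dict: "time_s": time; "qpos": joint angles; "joint_velocities": joint speeds; "joint_torque": joint torques, N m; "ee_pos": TCP position; "tcp_rot": TCP orientation; "ft_force": force on the tool from outside, world axes, zero at the start; "wrist_torque": the same for the moment, N m; "gripper_width": finger opening in m; "grip_force": force on a finger pad.
Only numpy, scipy, OpenCV 4.12 (cv2) and the standard library are available. Lean on these libraries where they do the work, as an engineer would, in place of code of your own. Each camera call takes 0.05 s, during which the arm holds its last target. There are 200 camera calls.

## Working session

There is one attempt and no reset: what is moved stays moved. The work goes in short steps, Python scripts to look and compute and a tool call to move; the robot and the scene stay as the last step left them, time stands still between calls to the robot, and variables do not carry over. Pictures are saved under pics/ and viewed, at most 10 in all, crops included, and the job is handed in when it is done.

Besides the shell and the picture viewer there is one more tool, called after "Emit:" by a JSON object that holds its "name" and its "arguments", one argument or row to a line. apply_moves: Moves the arm, as the interface text tells. Its arguments: {"type":"object","properties":{"dr":{"type":"array"},"slide":{"type":"array"},"jaw":{"type":"array"}},"required":["dr","slide","jaw"]}

```bash
mkdir -p pics
cat > h.py <<'E'
import numpy as np, cv2
from rig import state, get_image, job_done, tcp_to_grasp
def pts(d):
    z=d["z_map"];K=d["intrinsics"];T=d["extrinsics"]
    v,u=np.mgrid[:z.shape[0],:z.shape[1]]
    p=np.stack([(u-K[0,2])/K[0,0]*z,(v-K[1,2])/K[1,1]*z,z],-1)
    w=p@T[:3,:3].T+T[:3,3]; w[z==0]=np.nan
    return w
E
python3 - <<'E'
from h import *
for n in("scene","top"):
    d=get_image(n);np.savez(f"{n}0.npz",**d)
    cv2.imwrite(f"pics/{n}0.png",d["image"])
    print(n,d["extrinsics"].round(3).tolist(),d["intrinsics"].tolist(), (d["z_map"]==0).mean())
print(state(),tcp_to_grasp)
E
```

```text
scene [[-0.703, 0.511, -0.494, 1.178], [0.711, 0.5, -0.495, 0.598], [-0.006, -0.7, -0.714, 1.12], [0.0, 0.0, 0.0, 1.0]] [[449.8325845753147, 0.0, 251.11733831464355], [0.0, 449.8325845753147, 197.16295805523612], [0.0, 0.0, 1.0]] 0.004099527994791667
top [[0.018, -0.998, 0.065, 0.436], [-1.0, -0.019, -0.006, -0.05], [0.007, -0.064, -0.998, 1.456], [0.0, 0.0, 0.0, 1.0]] [[417.92195051547276, 0.0, 251.80471663482356], [0.0, 417.92195051547276, 189.62070795681245], [0.0, 0.0, 1.0]] 0.004114786783854167
{'time_s': 0.1, 'qpos': array([ 1.11237698e+00,  3.00407264e-01,  1.52153988e+00,  1.06312515e-05,
        1.32068234e+00, -6.66332059e-02]), 'joint_velocities': array([-8.71554696e-05, -9.90822989e-04, -2.19591928e-04, -1.19009916e-03,
        8.20977241e-04,  1.75851850e-04]), 'joint_torque': array([ 1.34692578e-03, -5.44381070e+01, -3.62372124e+01, -3.93518076e-05,
        2.99148138e-03,  1.73438360e-05]), 'ee_pos': array([0.20993463, 0.50812699, 0.23077376]), 'tcp_rot': array([-1.39513348e-04,  1.94643872e-01,  9.80873842e-01, -4.99318630e-04]), 'ft_force': array([ 0.86710592,  0.10993617, -0.08246993]), 'wrist_torque': array([-0.0030366 , -0.01731513,  0.00605768]), 'grip_force': 0.0, 'gripper_width': 0.0857061502715018} 0.0187
```

View pics/top0.png

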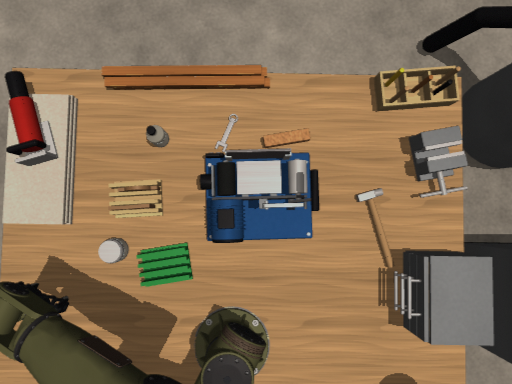

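View pics/scene0.png

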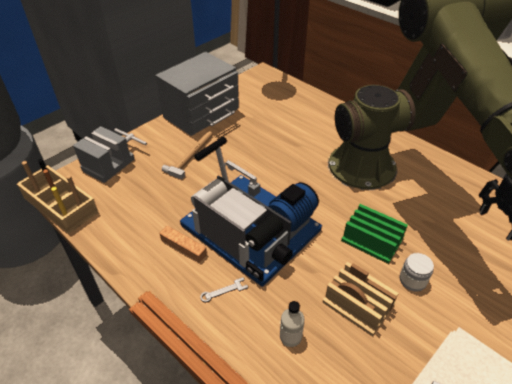

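The top view shows the sander at about (258,197), with its cover edge along row 154 and the handle at (315,190). The plywood rack is at (135,199) and the green decoy at (165,264). The cover and the slots both run roughly along world y. Next I'll measure them from depth.

Run:
```python
from h import *
for n in("top","scene"):
    d=dict(np.load(n+"0.npz"));w=pts(d);im=d["image"];hsv=cv2.cvtColor(im,cv2.COLOR_BGR2HSV)
    X,Y,Z=w[...,0],w[...,1],w[...,2]
    def box(a,b,c,e): return (X>a)&(X<b)&(Y>c)&(Y<e)
    def rep(t,m,k=0):
        if m.sum()<6: print(n,t,m.sum());return
        p=w[m]; r=cv2.minAreaRect((p[:,:2]*1000).astype(np.float32)); print(n,t,m.sum(),np.array(r[0]).round(1),np.array(r[1]).round(1),round(r[2],1),"z",np.percentile(p[:,2],[5,50,95]).round(3))
    rep("bench",box(.1,.9,-.5,.5)&(abs(Z)<.01))
    blue=(hsv[...,0]>100)&(hsv[...,0]<125)&(hsv[...,1]>120)
    rep("base",blue&box(.2,.7,-.3,.2)&(Z>.02)&(Z<.04))
    rep("top cover",box(.48,.62,-.25,.12)&(Z>.176)&(Z<.195))
    rep("handle",box(.3,.6,-.35,-.1)&(Z>.235))
    rep("fins",box(.3,.6,.22,.45)&(Z>.066)&(Z<.082)&(hsv[...,2]>140))
    rep("rack all",box(.3,.6,.2,.45)&(Z>.066)&(Z<.11))
    rep("templ",box(.3,.6,.2,.45)&(Z>.082)&(Z<.11))
# enlarged crops
a=cv2.imread("pics/top0.png")
L=cv2.resize(a[140:250,95:175],None,fx=5,fy=5,interpolation=cv2.INTER_CUBIC)
R=cv2.resize(a[140:250,195:275],None,fx=5,fy=5,interpolation=cv2.INTER_CUBIC)
cv2.imwrite("pics/c1.png",np.hstack([L,R])[:550,:800])
w=pts(dict(np.load("top0.npz")))
for c in (245,255,265,275): print(c,[(r,*w[r,c].round(3)) for r in range(146,164,2)])
for c in (128,145): print(c,[(r,*w[r,c].round(3)) for r in range(178,220,2)])
```

```text
top bench 49286 [500.   0.] [800.  999.9] 0.0 z [-0.004  0.001  0.006]
top base 3259 [505.8 -80.8] [289.4 356.5] 2.8 z [0.026 0.031 0.036]
top top cover 11 [ 486.4 -215. ] [12.6 14. ] 0.6 z [0.177 0.181 0.191]
top handle 346 [ 517.5 -236.8] [118.6  24.3] 0.0 z [0.253 0.26  0.265]
top fins 770 [425.3 339.4] [171.2 255.8] 86.0 z [0.071 0.076 0.081]
top rack all 1563 [420.7 327.2] [246.7 236.5] 4.3 z [0.07  0.078 0.104]
top templ 501 [416.8 340. ] [240.1 222.9] 7.9 z [0.083 0.087 0.107]
scene bench 42337 [500.   0.] [1000.  800.] 90.0 z [-0.004  0.     0.005]
scene base 1695 [509.6 -78.1] [292.3 358.9] 2.4 z [0.023 0.03  0.034]
scene top cover 42 [ 482.6 -188.5] [14.4 88.4] 11.5 z [0.178 0.187 0.194]
scene handle 294 [ 517.8 -234.2] [118.4  26.7] 0.2 z [0.244 0.258 0.263]
scene fins 1055 [420.1 339.1] [246.3 220.4] 4.3 z [0.071 0.075 0.08 ]
scene rack all 2475 [423.7 323.7] [248.  241.1] 1.5 z [0.068 0.077 0.102]
scene templ 725 [418. 365.] [114.6 271.2] 59.0 z [0.083 0.088 0.106]
245 [(146, np.float64(0.683), np.float64(-0.033), np.float64(0.001)), (148, np.float64(0.676), np.float64(-
[... 4222 characters left out ...]
198, np.float64(0.493), np.float64(0.307), np.float64(0.02)), (200, np.float64(0.484), np.float64(0.294), np.float64(0.073)), (202, np.float64(0.478), np.float64(0.292), np.float64(0.076)), (204, np.float64(0.47), np.float64(0.285), np.float64(0.107)), (206, np.float64(0.464), np.float64(0.285), np.float64(0.104)), (208, np.float64(0.459), np.float64(0.305), np.float64(0.022)), (210, np.float64(0.451), np.float64(0.291), np.float64(0.079)), (212, np.float64(0.445), np.float64(0.291), np.float64(0.077)), (214, np.float64(0.438), np.float64(0.308), np.float64(0.009)), (216, np.float64(0.431), np.float64(0.309), np.float64(0.003)), (218, np.float64(0.424), np.float64(0.309), np.float64(0.001))]
```

View pics/c1.png

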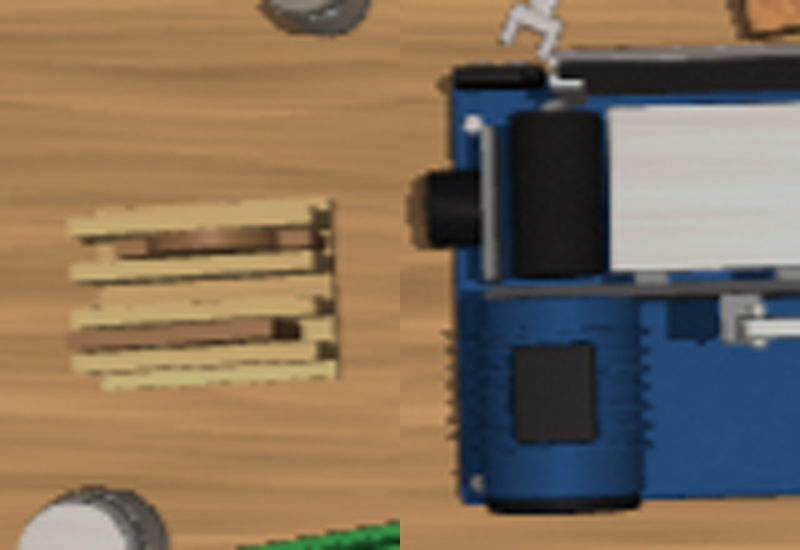

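```bash
cat >> h.py <<'E'
def ray(d,uv,z):
    K=d["intrinsics"];T=d["extrinsics"];uv=np.atleast_2d(uv)
    r=np.c_[(uv[:,0]-K[0,2])/K[0,0],(uv[:,1]-K[1,2])/K[1,1],np.ones(len(uv))]@T[:3,:3].T
    return T[:3,3]+r*((z-T[2,3])/r[:,2])[:,None]
E
python3 - <<'E'
from h import *
from scipy.ndimage import label
for n in("top","scene"):
    d=dict(np.load(n+"0.npz"));w=pts(d);hsv=cv2.cvtColor(d["image"],cv2.COLOR_BGR2HSV)
    X,Y,Z=np.moveaxis(w,-1,0)
    b=(X>.42)&(X<.57)&(Y>.225)&(Y<.43)&(Z>.05)
    m=b&(Z>.066)&(Z<.084)&(hsv[...,2]>165)
    v,u=np.where(m);P=ray(d,np.c_[u,v],.075)[:,:2]
    r=cv2.minAreaRect((P*1000).astype(np.float32));print(n,m.sum(),r)
    # yaw: sharpest fin histogram
    best=max(np.linspace(-.35,.35,141),key=lambda a:(np.histogram(P@[np.cos(a),np.sin(a)],bins=np.arange(.3,.8,.002))[0]**2).sum())
    c,s=np.cos(best),np.sin(best);q=P@[c,s];h,e=np.histogram(q,bins=np.arange(q.min(),q.max()+.003,.003))
    print("yaw",best,list(zip(e.round(3),h)));yy=P@[-s,c];print("y ext",np.percentile(yy,[0,2,98,100]))
    # cover top strip & ends: grey top, z .18-.19
    m=(X>.61)&(X<.66)&(Y>-.25)&(Y<.1)&(Z>.15)&(Z<.2);p=w[m]
    f=np.polyfit(p[:,1],p[:,0],1);print("cover",m.sum(),f,np.percentile(p[:,1],[0,2,98,100]),np.std(p[:,0]-np.polyval(f,p[:,1])))
    m=(X>.4)&(X<.65)&(Y>-.3)&(Y<-.15)&(Z>.24);p=w[m];f=np.polyfit(p[:,0],p[:,1],1);print("handle",f,p[:,:].mean(0),p.min(0),p.max(0))
    for nm,bx in dict(pawl=(.45,.6,-.25,0)).items():
        m=(X>bx[0])&(X<bx[1])&(Y>bx[2])&(Y<bx[3])&(Z>.178)&(Z<.235);p=w[m];print(nm,m.sum(),p.min(0),p.max(0))
E
```

```text
top 643 ((492.6872863769531, 334.0621032714844), (101.92253875732422, 159.29078674316406), 4.357314109802246)
yaw 0.020000000000000018 [(np.float64(0.444), np.int64(2)), (np.float64(0.447), np.int64(17)), (np.float64(0.45), np.int64(33)), (np.float64(0.453), np.int64(48)), (np.float64(0.456), np.int64(36)), (np.float64(0.459), np.int64(18)), (np.float64(0.462), np.int64(2)), (np.float64(0.465), np.int64(0)), (np.float64(0.468), np.int64(0)), (np.float64(0.471), np.int64(0)), (np.float64(0.474), np.int64(14)), (np.float64(0.477), np.int64(0)), (np.float64(0.48), np.int64(31)), (np.float64(0.483), np.int64(47)), (np.float64(0.486), np.int64(43)), (np.float64(0.489), np.int64(24)), (np.float64(0.492), np.int64(7)), (np.float64(0.495), np.int64(0)), (np.float64(0.498), np.int64(0)), (np.float64(0.501), np.int64(0)), (np.float64(0.504), np.int64(12)), (np.float64(0.507), np.int64(28)), (np.float64(0.51), np.int64(0)), (np.float64(0.513), np.int64(47)), (np.float64(0.516), np.int64(44)), (np.float64(0.519), np.int64(20)), (np.float64(0.522), np.int64(2)), (np.float64(0.525), np.int64(0)), 
[... 1737 characters left out ...]
.float64(0.541), np.int64(1)), (np.float64(0.544), np.int64(11)), (np.float64(0.547), np.int64(12)), (np.float64(0.55), np.int64(22)), (np.float64(0.553), np.int64(59)), (np.float64(0.556), np.int64(58)), (np.float64(0.559), np.int64(61)), (np.float64(0.562), np.int64(58)), (np.float64(0.565), np.int64(12))]
y ext [0.21584289 0.2195235  0.37285603 0.37810894]
cover 545 [-0.04820051  0.63816063] [-0.17742935 -0.16873227  0.02545984  0.02721829] 0.002419685045666315
handle [ 0.03017231 -0.24692279] [ 0.52096583 -0.23120404  0.25633186] [ 0.45863595 -0.24754755  0.24110297] [ 0.57700681 -0.22068779  0.26475523]
pawl 265 [ 0.45020797 -0.23982526  0.1785192 ] [ 0.49727693 -0.00231916  0.23468669]
```

```bash
cat >> h.py <<'E'
from scipy.spatial.transform import Rotation as R
def to(pos,yaw,tilt=0):
    "slide and dr from the present pose to a downward pose with tool y at yaw"
    s=state();q=s["tcp_rot"];A=R.from_quat(np.r_[q[1:],q[0]])
    y=np.array([np.cos(yaw),np.sin(yaw),0]);z=np.array([0,0,-1.]);x=np.cross(y,z)
    B=R.from_matrix(np.c_[x,y,z])
    print("t",round(s["time_s"],2),"pos",s["ee_pos"].round(4),"slide",A.inv().apply(np.array(pos)-s["ee_pos"]).round(4),"dr",(A.inv()*B).as_rotvec(degrees=True).round(2),"F",s["ft_force"].round(2),"w",round(s["gripper_width"],4))
    print("axes x",A.apply([1,0,0]).round(3),"y",A.apply([0,1,0]).round(3))
E
python3 -c "
from h import *
to((.43,.2,.28),.048); to((.641,-.075,.26),.048)"
```

```text
t 0.1 pos [0.2099 0.5081 0.2308] slide [-0.321  -0.2008 -0.049 ] dr [-6.00e-02  3.00e-02  6.48e+01] F [ 0.87  0.11 -0.08] w 0.0857
axes x [-0.924  0.382  0.   ] y [ 0.382  0.924 -0.001]
t 0.1 pos [0.2099 0.5081 0.2308] slide [-0.6211 -0.3744 -0.0289] dr [-6.00e-02  3.00e-02  6.48e+01] F [ 0.87  0.11 -0.08] w 0.0857
axes x [-0.924  0.382  0.   ] y [ 0.382  0.924 -0.001]
```

Emit:
{"name": "apply_moves", "arguments": {
  "dr": [
    [0, 0, 7],
    [0, 0, 14],
    [0, 0, 21],
    [0, 0, 28],
    [0, 0, 35],
    [0, 0, 42],
    [0, 0, 49],
    [0, 0, 56]
  ],
  "slide": [
    [-0.02, -0.012, -0.02],
    [-0.05, -0.03, -0.035],
    [-0.085, -0.052, -0.045],
    [-0.12, -0.074, -0.05],
    [-0.155, -0.096, -0.05],
    [-0.19, -0.118, -0.05],
    [-0.225, -0.14, -0.05],
    [-0.26, -0.16, -0.05]
  ],
  "jaw": [0.4, 0.4, 0.4, 0.4, 0.4, 0.4, 0.4, 0.4]
}}

```text
time_s: 0.77
ee_pos: [0.3898, 0.2592, 0.2813]
tcp_rot: [0.0, 0.635, 0.773, 0.0]
ft_force: [1.3, 0.7, 0.8]
gripper_width: 0.0515
grip_force: 0.0
```

```bash
python3 -c "
from h import *
to((.641,-.075,.26),.048)"
```

```text
t 0.77 pos [0.3898 0.2592 0.2813] slide [-0.3766  0.1815  0.0213] dr [0.   0.   8.46] F [1.29 0.74 0.82] w 0.0515
axes x [-0.194  0.981 -0.   ] y [0.981 0.194 0.   ]
```

Emit:
{"name": "apply_moves", "arguments": {
  "dr": [
    [0, 0, 5],
    [0, 0, 8.5],
    [0, 0, 8.5],
    [0, 0, 8.5],
    [0, 0, 8.5],
    [0, 0, 8.5],
    [0, 0, 8.5],
    [0, 0, 8.5]
  ],
  "slide": [
    [-0.03, 0.015, 0.0],
    [-0.06, 0.03, 0.0],
    [-0.09, 0.045, 0.0],
    [-0.12, 0.06, 0.0],
    [-0.15, 0.075, 0.0],
    [-0.18, 0.09, 0.0],
    [-0.21, 0.105, 0.0],
    [-0.24, 0.12, 0.0]
  ],
  "jaw": [0.4, 0.4, 0.4, 0.4, 0.4, 0.4, 0.4, 0.4]
}}

```text
time_s: 1.43
ee_pos: [0.5555, 0.0485, 0.281]
tcp_rot: [-0.0, 0.688, 0.726, -0.0]
ft_force: [0.6, 0.3, 0.5]
gripper_width: 0.0515
grip_force: 0.0
```

```bash
python3 -c "
from h import *
to((.641,-.075,.21),.048)"
```

```text
t 1.43 pos [0.5555 0.0485 0.281 ] slide [-0.1278  0.0788  0.0709] dr [-0.03 -0.    0.3 ] F [0.64 0.26 0.45] w 0.0515
axes x [-0.053  0.999  0.   ] y [ 0.999  0.053 -0.001]
```

Emit:
{"name": "apply_moves", "arguments": {
  "dr": [
    [0, 0, 0.3],
    [0, 0, 0.3],
    [0, 0, 0.3],
    [0, 0, 0.3],
    [0, 0, 0.3],
    [0, 0, 0.3],
    [0, 0, 0.3],
    [0, 0, 0.3]
  ],
  "slide": [
    [-0.03, 0.018, 0.0],
    [-0.06, 0.036, 0.01],
    [-0.09, 0.055, 0.02],
    [-0.115, 0.07, 0.035],
    [-0.128, 0.079, 0.05],
    [-0.128, 0.079, 0.065],
    [-0.128, 0.079, 0.071],
    [-0.128, 0.079, 0.071]
  ],
  "jaw": [0.4, 0.4, 0.4, 0.4, 0.4, 0.4, 0.4, 0.4]
}}

```text
time_s: 2.1
ee_pos: [0.6399, -0.0734, 0.2084]
tcp_rot: [-0.001, 0.69, 0.724, -0.001]
ft_force: [-0.4, 0.5, 0.8]
gripper_width: 0.0512
grip_force: 0.0
```

Run:
```python
from h import *
to((.641,-.075,.152),.048)
d=get_image("scene");a=d["image"][150:270,180:310];cv2.imwrite("pics/s1.png",cv2.resize(a,None,fx=5,fy=5,interpolation=cv2.INTER_CUBIC))
```

```text
t 2.1 pos [ 0.6399 -0.0734  0.2084] slide [-0.0017  0.0012  0.0564] dr [-0.19 -0.05 -0.  ] F [-0.36  0.47  0.79] w 0.0512
axes x [-0.048  0.999  0.001] y [ 0.999  0.048 -0.003]
```

View pics/s1.png

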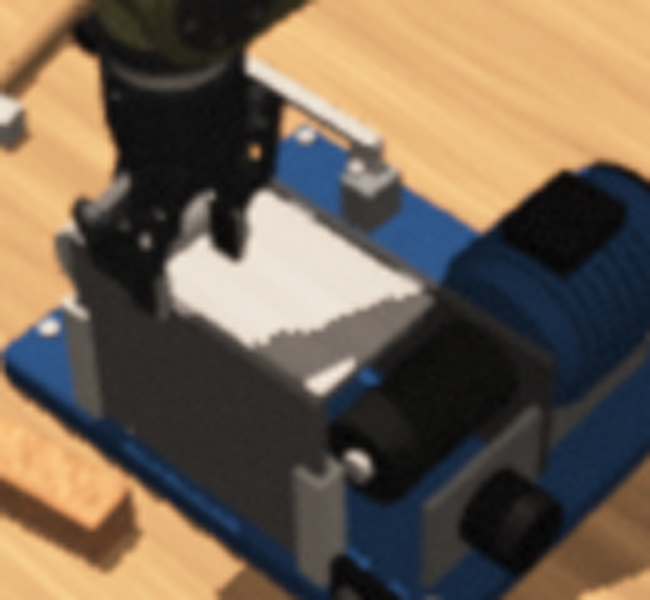

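The fingers straddle the cover's top edge: outer finger at (150,300), inner at (235,255), the edge between them. Descending to grip.

Emit:
{"name": "apply_moves", "arguments": {
  "dr": [
    [0, 0, 0],
    [0, 0, 0],
    [0, 0, 0],
    [0, 0, 0],
    [0, 0, 0],
    [0, 0, 0],
    [0, 0, 0],
    [0, 0, 0]
  ],
  "slide": [
    [0, 0.001, 0.015],
    [0, 0.001, 0.03],
    [0, 0.001, 0.045],
    [0, 0.001, 0.056],
    [0, 0.001, 0.056],
    [0, 0.001, 0.056],
    [0, 0.001, 0.056],
    [0, 0.001, 0.056]
  ],
  "jaw": [0.4, 0.4, 0.4, 0.4, 0.5, 0.6, 0.7, 0.8]
}}

```text
time_s: 2.82
ee_pos: [0.642, -0.0735, 0.1557]
tcp_rot: [0.001, 0.69, 0.724, 0.001]
ft_force: [1.1, -0.3, 0.0]
gripper_width: 0.0173
grip_force: 0.0
```

Emit:
{"name": "apply_moves", "arguments": {
  "dr": [
    [0, 0, 0],
    [0, 0, 0],
    [0, 0, 0],
    [0, 0, 0],
    [0, 0, 0],
    [0, 0, 0],
    [0, 0, 0],
    [0, 0, 0]
  ],
  "slide": [
    [0, 0, 0],
    [0, 0, 0],
    [0, 0, 0],
    [0, 0, 0],
    [0, 0, 0],
    [0, 0, 0],
    [0, 0, 0],
    [0, 0, 0]
  ],
  "jaw": [0.9, 1, 1, 1, 1, 1, 1, 1]
}}

```text
time_s: 3.48
ee_pos: [0.642, -0.0735, 0.1553]
tcp_rot: [0.001, 0.69, 0.724, 0.001]
ft_force: [-0.0, 1.5, 5.9]
gripper_width: 0.007
grip_force: 60.0
```

Emit:
{"name": "apply_moves", "arguments": {
  "dr": [
    [0, 0, 0],
    [0, 0, 0],
    [0, 0, 0],
    [0, 0, 0],
    [0, 0, 0],
    [0, 0, 0],
    [0, 0, 0],
    [0, 0, 0]
  ],
  "slide": [
    [0, 0, -0.006],
    [0, 0, -0.016],
    [0, 0, -0.03],
    [0, 0, -0.045],
    [0, 0, -0.06],
    [0, 0, -0.075],
    [0, 0, -0.09],
    [0, 0, -0.105]
  ],
  "jaw": [1, 1, 1, 1, 1, 1, 1, 1]
}}

```text
time_s: 4.15
ee_pos: [0.6413, -0.0735, 0.2606]
tcp_rot: [-0.0, 0.69, 0.724, -0.0]
ft_force: [0.4, 0.2, -2.9]
gripper_width: 0.0071
grip_force: 58.6
```

Emit:
{"name": "apply_moves", "arguments": {
  "dr": [
    [0, 0, 0],
    [0, 0, 0],
    [0, 0, 0],
    [0, 0, 0],
    [0, 0, 0],
    [0, 0, 0],
    [0, 0, 0],
    [0, 0, 0]
  ],
  "slide": [
    [0, 0, -0.01],
    [0, 0, -0.02],
    [0, 0, -0.03],
    [0, 0, -0.04],
    [0, 0, -0.05],
    [0, 0, -0.058],
    [0, 0, -0.06],
    [0, 0, -0.06]
  ],
  "jaw": [1, 1, 1, 1, 1, 1, 1, 1]
}}

```text
time_s: 4.82
ee_pos: [0.6417, -0.0735, 0.3198]
tcp_rot: [0.0, 0.69, 0.724, 0.0]
ft_force: [-0.3, 0.2, -4.8]
gripper_width: 0.007
grip_force: 58.7
```

Run:
```python
from h import *
to((.4918,.3344,.322),.0757)
d=get_image("scene");cv2.imwrite("pics/s2.png",d["image"])
w=pts(d);X,Y,Z=np.moveaxis(w,-1,0)
# cover outer face below fingers
for zr in((.21,.23),(.23,.26),(.26,.29),(.30,.34)):
    m=(X>.62)&(X<.67)&(Y>-.25)&(Y<.1)&(Z>zr[0])&(Z<zr[1]);p=w[m];print(zr,m.sum(),np.polyfit(p[:,1],p[:,0],1).round(4),np.percentile(p[:,1],[1,99]).round(4),p[:,2].min().round(3))
m=(X>.63)&(X<.67)&(Y>-.25)&(Y<.1)&(Z>.19);print(np.percentile(Z[m],[0,1,99,100]))
```

```text
t 4.82 pos [ 0.6417 -0.0735  0.3198] slide [ 0.4146 -0.1301 -0.0024] dr [ 0.04  0.01 -1.58] F [-0.26  0.23 -4.75] w 0.007
axes x [-0.048  0.999 -0.   ] y [0.999 0.048 0.001]
(0.21, 0.23) 245 [-0.0526  0.6402] [-0.1715  0.026 ] 0.21
(0.23, 0.26) 386 [-0.0522  0.6402] [-0.1703  0.026 ] 0.23
(0.26, 0.29) 419 [-0.0514  0.6403] [-0.1709  0.026 ] 0.26
(0.3, 0.34) 487 [-0.0513  0.641 ] [-0.1714  0.0268] 0.3
[0.19229405 0.19894719 0.6040695  0.60624563]
```

View pics/s2.png

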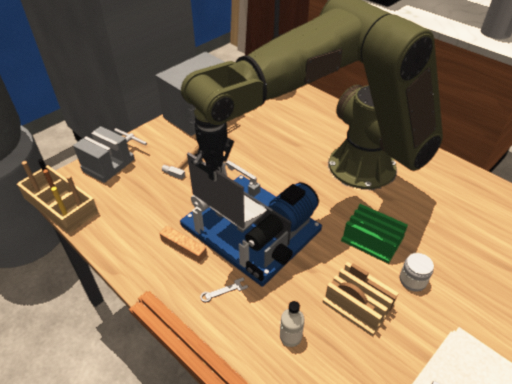

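The cover is held upright with no lean in depth, its bottom edge at about 0.195 m (image (190,195) to (243,222)). Carrying it to above the slot.

Emit:
{"name": "apply_moves", "arguments": {
  "dr": [
    [0, 0, 0],
    [0, 0, 0],
    [0, 0, 0],
    [0, 0, 0],
    [0, 0, -0.5],
    [0, 0, -1],
    [0, 0, -1.6],
    [0, 0, -1.6]
  ],
  "slide": [
    [0.01, 0, -0.01],
    [0.03, 0, -0.01],
    [0.06, -0.01, -0.01],
    [0.09, -0.02, -0.01],
    [0.12, -0.035, -0.01],
    [0.15, -0.05, -0.01],
    [0.18, -0.06, -0.01],
    [0.21, -0.07, -0.01]
  ],
  "jaw": [1, 1, 1, 1, 1, 1, 1, 1]
}}

```text
time_s: 5.53
ee_pos: [0.5603, 0.1348, 0.3298]
tcp_rot: [-0.0, 0.679, 0.734, 0.0]
ft_force: [1.1, 0.7, -2.6]
gripper_width: 0.007
grip_force: 58.8
```

Emit:
{"name": "apply_moves", "arguments": {
  "dr": [
    [0, 0, 0],
    [0, 0, 0],
    [0, 0, 0],
    [0, 0, 0],
    [0, 0, 0],
    [0, 0, 0],
    [0, 0, 0],
    [0, 0, 0]
  ],
  "slide": [
    [0.03, -0.01, 0.0],
    [0.06, -0.02, 0.0],
    [0.09, -0.03, 0.0],
    [0.12, -0.04, 0.0],
    [0.15, -0.048, 0.0],
    [0.17, -0.052, 0.0],
    [0.185, -0.055, 0.0],
    [0.19, -0.055, 0.0]
  ],
  "jaw": [1, 1, 1, 1, 1, 1, 1, 1]
}}

```text
time_s: 6.2
ee_pos: [0.4909, 0.3206, 0.3295]
tcp_rot: [-0.0, 0.679, 0.734, -0.0]
ft_force: [-0.9, -0.0, -3.6]
gripper_width: 0.0073
grip_force: 58.8
```

Run:
```python
from h import *
to((.4925,.334,.322),.0757)
```

```text
t 6.2 pos [0.4909 0.3206 0.3295] slide [0.0132 0.0027 0.0075] dr [-0.03 -0.02  0.16] F [-0.86 -0.04 -3.62] w 0.0073
axes x [-0.078  0.997  0.   ] y [ 0.997  0.078 -0.   ]
```

Emit:
{"name": "apply_moves", "arguments": {
  "dr": [
    [0, 0, 0],
    [0, 0, 0],
    [0, 0, 0],
    [0, 0, 0],
    [0, 0, 0],
    [0, 0, 0],
    [0, 0, 0],
    [0, 0, 0]
  ],
  "slide": [
    [0.013, 0.0027, 0.01],
    [0.013, 0.0027, 0.03],
    [0.013, 0.0027, 0.05],
    [0.013, 0.0027, 0.07],
    [0.013, 0.0027, 0.085],
    [0.013, 0.0027, 0.09],
    [0.013, 0.0027, 0.09],
    [0.013, 0.0027, 0.09]
  ],
  "jaw": [1, 1, 1, 1, 1, 1, 1, 1]
}}

```text
time_s: 6.87
ee_pos: [0.4943, 0.3314, 0.2398]
tcp_rot: [0.0, 0.68, 0.733, 0.0]
ft_force: [0.2, -0.7, -2.2]
gripper_width: 0.0074
grip_force: 58.7
```

Run:
```python
from h import *
to((.4925,.334,.15),.0757)
d=get_image("scene");a=d["image"][190:340,290:430];cv2.imwrite("pics/s3.png",cv2.resize(a,None,fx=4,fy=4,interpolation=cv2.INTER_CUBIC))
w=pts(d);X,Y,Z=np.moveaxis(w,-1,0)
m=(X>.47)&(X<.53)&(Y>.2)&(Y<.45)&(Z>.13)&(Z<.23);p=w[m];f=np.polyfit(p[:,1]-.334,p[:,0],1);print(f,np.percentile(p[:,1],[1,99]),len(p))
```

```text
t 6.87 pos [0.4943 0.3314 0.2398] slide [ 0.0028 -0.0017  0.0898] dr [ 0.02 -0.01 -0.01] F [ 0.18 -0.65 -2.16] w 0.0074
axes x [-0.075  0.997  0.   ] y [0.997 0.075 0.   ]
[-0.07599786  0.49669684] [0.23394299 0.42969725] 1906
```

View pics/s3.png

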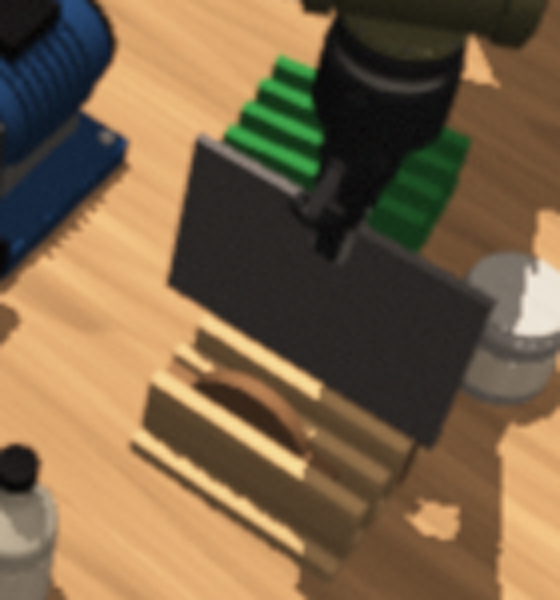

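The cover (bottom edge from (170,285) to (430,440)) lines up with the slot, within the 2 mm shift I computed. Lowering it in.

Emit:
{"name": "apply_moves", "arguments": {
  "dr": [
    [0, 0, 0],
    [0, 0, 0],
    [0, 0, 0],
    [0, 0, 0],
    [0, 0, 0],
    [0, 0, 0],
    [0, 0, 0],
    [0, 0, 0]
  ],
  "slide": [
    [0.003, -0.0018, 0.0],
    [0.003, -0.0018, 0.01],
    [0.003, -0.0018, 0.02],
    [0.003, -0.0018, 0.03],
    [0.003, -0.0018, 0.04],
    [0.003, -0.0018, 0.048],
    [0.003, -0.0018, 0.055],
    [0.003, -0.0018, 0.06]
  ],
  "jaw": [1, 1, 1, 1, 1, 1, 1, 1]
}}

```text
time_s: 7.58
ee_pos: [0.4918, 0.3341, 0.1781]
tcp_rot: [-0.0, 0.68, 0.733, -0.0]
ft_force: [0.2, 0.5, -2.5]
gripper_width: 0.0071
grip_force: 58.8
```

Run:
```python
from h import *
to((.4925,.334,.15),.0757)
```

```text
t 7.58 pos [0.4918 0.3341 0.1781] slide [-0.0001  0.0007  0.0281] dr [-0.05  0.03  0.01] F [ 0.16  0.47 -2.53] w 0.0071
axes x [-0.076  0.997 -0.   ] y [ 0.997  0.076 -0.001]
```

Emit:
{"name": "apply_moves", "arguments": {
  "dr": [
    [0, 0, 0],
    [0, 0, 0],
    [0, 0, 0],
    [0, 0, 0],
    [0, 0, 0],
    [0, 0, 0],
    [0, 0, 0],
    [0, 0, 0]
  ],
  "slide": [
    [0, 0, 0.006],
    [0, 0, 0.012],
    [0, 0, 0.018],
    [0, 0, 0.024],
    [0, 0, 0.03],
    [0, 0, 0.034],
    [0, 0, 0.036],
    [0, 0, 0.036]
  ],
  "jaw": [1, 1, 1, 1, 1, 1, 1, 1]
}}

```text
time_s: 8.25
ee_pos: [0.4919, 0.3341, 0.1428]
tcp_rot: [-0.0, 0.68, 0.733, -0.0]
ft_force: [0.3, 0.7, -3.7]
gripper_width: 0.0069
grip_force: 58.8
```

Emit:
{"name": "apply_moves", "arguments": {
  "dr": [
    [0, 0, 0],
    [0, 0, 0],
    [0, 0, 0],
    [0, 0, 0],
    [0, 0, 0],
    [0, 0, 0],
    [0, 0, 0],
    [0, 0, 0]
  ],
  "slide": [
    [0, 0, 0.0015],
    [0, 0, 0.0015],
    [0, 0, 0.0015],
    [0, 0, 0.0015],
    [0, 0, 0.0015],
    [0, 0, 0.0015],
    [0, 0, 0.0015],
    [0, 0, 0.0015]
  ],
  "jaw": [1, 1, 0.9, 0.8, 0.7, 0.6, 0.5, 0.5]
}}

```text
time_s: 8.92
ee_pos: [0.492, 0.3342, 0.1419]
tcp_rot: [0.0, 0.68, 0.733, 0.0]
ft_force: [0.1, -0.2, -0.1]
gripper_width: 0.043
grip_force: 0.0
```

Emit:
{"name": "apply_moves", "arguments": {
  "dr": [
    [0, 0, 0],
    [0, 0, 0],
    [0, 0, 0],
    [0, 0, 0],
    [0, 0, 0],
    [0, 0, 0],
    [0, 0, 0],
    [0, 0, 0]
  ],
  "slide": [
    [0, 0, 0],
    [0, 0, 0],
    [0, 0, -0.01],
    [0, 0, -0.03],
    [0, 0, -0.06],
    [0, 0, -0.09],
    [0, 0, -0.12],
    [0, 0, -0.15]
  ],
  "jaw": [0.5, 0.5, 0.5, 0.5, 0.5, 0.5, 0.5, 0.5]
}}

```text
time_s: 9.58
ee_pos: [0.4917, 0.334, 0.2942]
tcp_rot: [0.0, 0.68, 0.733, 0.0]
ft_force: [-0.2, 0.3, -0.4]
gripper_width: 0.0427
grip_force: 0.0
```

Run:
```python
from h import *
to((.5,-.3,.33),.0)
d=get_image("scene");a=d["image"][190:340,290:430];cv2.imwrite("pics/s4.png",cv2.resize(a,None,fx=4,fy=4,interpolation=cv2.INTER_CUBIC))
w=pts(d);X,Y,Z=np.moveaxis(w,-1,0)
for a,b in((.11,.13),(.15,.166)):
    m=(X>.45)&(X<.55)&(Y>.22)&(Y<.44)&(Z>a)&(Z<b);p=w[m];f=np.polyfit(p[:,1]-.334,p[:,0],1);print(f,np.percentile(p[:,1],[1,99]),len(p))
m=(X>.45)&(X<.55)&(Y>.25)&(Y<.4)&(Z>.13)&(Z<.22);print(np.percentile(Z[m],99))
```

```text
t 9.58 pos [0.4917 0.334  0.2942] slide [-0.6328 -0.0398 -0.036 ] dr [ 0.03 -0.02  4.35] F [-0.22  0.26 -0.42] w 0.0427
axes x [-0.076  0.997  0.   ] y [0.997 0.076 0.001]
[-0.07581526  0.49486574] [0.23810694 0.43264755] 337
[-0.07595427  0.49465712] [0.23695776 0.43258453] 285
0.17288737999257048
```

View pics/s4.png

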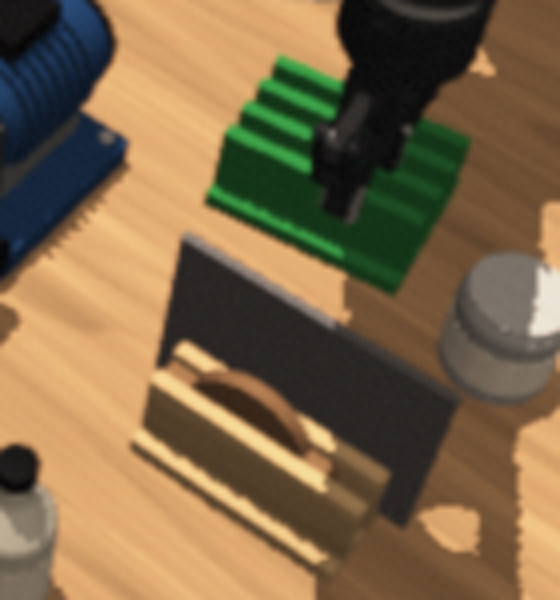

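The cover stands upright in the middle slot (top edge at 0.172 m). Moving to the outer side of the handle, fingers shut.

Emit:
{"name": "apply_moves", "arguments": {
  "dr": [
    [0, 0, 0],
    [0, 0, 0],
    [0, 0, 0],
    [0, 0, 0],
    [0, 0, 1.6],
    [0, 0, 1.6],
    [0, 0, 1.6],
    [0, 0, 1.6]
  ],
  "slide": [
    [-0.01, 0, -0.03],
    [-0.04, 0, -0.05],
    [-0.08, 0, -0.05],
    [-0.12, 0, -0.05],
    [-0.16, 0, -0.05],
    [-0.2, -0.01, -0.05],
    [-0.24, -0.01, -0.05],
    [-0.28, -0.01, -0.05]
  ],
  "jaw": [0.5, 0.6, 0.7, 0.8, 0.9, 1, 1, 1]
}}

```text
time_s: 10.3
ee_pos: [0.5026, 0.0524, 0.3428]
tcp_rot: [0.0, 0.69, 0.724, 0.0]
ft_force: [1.3, 0.2, 0.4]
gripper_width: -0.0005
grip_force: 0.0
```

Emit:
{"name": "apply_moves", "arguments": {
  "dr": [
    [0, 0, 0],
    [0, 0, 0],
    [0, 0, 0],
    [0, 0, 0],
    [0, 0, 0],
    [0, 0, 0],
    [0, 0, 0],
    [0, 0, 0]
  ],
  "slide": [
    [-0.04, 0, 0],
    [-0.08, 0, 0],
    [-0.12, 0, 0],
    [-0.16, 0, 0],
    [-0.2, 0, 0],
    [-0.24, 0, 0],
    [-0.28, 0, 0],
    [-0.3, 0, 0]
  ],
  "jaw": [1, 1, 1, 1, 1, 1, 1, 1]
}}

```text
time_s: 10.97
ee_pos: [0.5169, -0.2492, 0.342]
tcp_rot: [0.0, 0.691, 0.723, -0.0]
ft_force: [-0.8, 0.4, -0.1]
gripper_width: 0.0001
grip_force: 0.0
```

Run:
```python
from h import *
to((.519,-.315,.33),.048)
```

```text
t 10.97 pos [ 0.5169 -0.2492  0.342 ] slide [-0.0658 -0.0009  0.012 ] dr [-0.01  0.03 -0.14] F [-0.77  0.37 -0.09] w 0.0001
axes x [-0.046  0.999 -0.001] y [ 0.999  0.046 -0.   ]
```

Emit:
{"name": "apply_moves", "arguments": {
  "dr": [
    [0, 0, 0],
    [0, 0, 0],
    [0, 0, 0],
    [0, 0, 0],
    [0, 0, 0],
    [0, 0, 0],
    [0, 0, 0],
    [0, 0, 0]
  ],
  "slide": [
    [-0.035, 0, 0],
    [-0.066, 0, 0.0],
    [-0.066, 0, 0.02],
    [-0.066, 0, 0.045],
    [-0.066, 0, 0.07],
    [-0.066, 0, 0.095],
    [-0.066, 0, 0.112],
    [-0.066, 0, 0.117]
  ],
  "jaw": [1, 1, 1, 1, 1, 1, 1, 1]
}}

```text
time_s: 11.63
ee_pos: [0.52, -0.3109, 0.2223]
tcp_rot: [-0.002, 0.69, 0.724, -0.0]
ft_force: [-0.6, -0.4, -0.5]
gripper_width: -0.0002
grip_force: 0.0
```

Emit:
{"name": "apply_moves", "arguments": {
  "dr": [
    [0, 0, 0],
    [0, 0, 0],
    [0, 0, 0],
    [0, 0, 0],
    [0, 0, 0],
    [0, 0, 0],
    [0, 0, 0],
    [0, 0, 0]
  ],
  "slide": [
    [0.01, 0, 0],
    [0.02, 0, 0.0],
    [0.03, 0, 0],
    [0.04, 0, 0],
    [0.048, 0, 0],
    [0.055, 0, 0],
    [0.06, 0, 0],
    [0.065, 0, 0]
  ],
  "jaw": [1, 1, 1, 1, 1, 1, 1, 1]
}}

```text
time_s: 12.3
ee_pos: [0.5183, -0.2473, 0.227]
tcp_rot: [0.003, 0.69, 0.724, -0.0]
ft_force: [-0.2, -11.8, 7.6]
gripper_width: -0.0002
grip_force: 6.0
```

Run:
```python
from h import *
to((.519,-.19,.225),.048)
```

```text
t 12.3 pos [ 0.5183 -0.2473  0.227 ] slide [0.0572 0.0035 0.0017] dr [ 0.2   0.27 -0.02] F [ -0.15 -11.81   7.58] w -0.0002
axes x [-0.048  0.999 -0.005] y [0.999 0.048 0.004]
```

Emit:
{"name": "apply_moves", "arguments": {
  "dr": [
    [0, 0, 0],
    [0, 0, 0],
    [0, 0, 0],
    [0, 0, 0],
    [0, 0, 0],
    [0, 0, 0],
    [0, 0, 0],
    [0, 0, 0]
  ],
  "slide": [
    [0.007, 0, -0.001],
    [0.014, 0, -0.002],
    [0.021, 0, -0.003],
    [0.028, 0, -0.004],
    [0.035, 0, -0.004],
    [0.041, 0, -0.004],
    [0.046, 0, -0.004],
    [0.05, 0, -0.004]
  ],
  "jaw": [1, 1, 1, 1, 1, 1, 1, 1]
}}

```text
time_s: 12.97
ee_pos: [0.5159, -0.1975, 0.2311]
tcp_rot: [0.003, 0.69, 0.724, -0.0]
ft_force: [0.7, -13.7, 8.3]
gripper_width: 0.0001
grip_force: 6.8
```

```bash
cat > m.py <<'E'
from h import *
import sys
to((.519,-.19,.225),.048)
O=np.array([.5605,-.077]);c,s=np.cos(.048),np.sin(.048)
for n in("top","scene"):
    d=get_image(n);np.savez(n+"1.npz",**d);w=pts(d);P=w[...,:2]-O
    x=P@[c,s];y=P@[-s,c];Z=w[...,2];dark=d["image"].max(-1)<70
    for lo,hi in((-.108,-.08),(-.02,.008)):
        m=(x>lo)&(x<hi)&(y>-.2)&(y<-.03)&(Z>.238)&(Z<.275)&dark
        if m.sum()>4:
            yy=np.percentile(y[m],[3,50,97]);print(n,(lo,hi),m.sum(),"y",yy.round(4),"ztop",np.percentile(Z[m],97).round(4),"theta",round(float(np.arcsin(((yy[0]+yy[2])/2+.11)/.215)+.22),3))
E
python3 m.py
```

```text
t 12.97 pos [ 0.5159 -0.1975  0.2311] slide [0.0074 0.0034 0.006 ] dr [ 0.23  0.28 -0.04] F [  0.72 -13.68   8.26] w 0.0001
axes x [-0.047  0.999 -0.005] y [0.999 0.047 0.004]
top (-0.108, -0.08) 35 y [-0.1037 -0.0944 -0.0836] ztop 0.2695 theta 0.296
scene (-0.108, -0.08) 53 y [-0.0997 -0.0881 -0.0817] ztop 0.2686 theta 0.31
scene (-0.02, 0.008) 70 y [-0.099  -0.088  -0.0815] ztop 0.2674 theta 0.312
```

Emit:
{"name": "apply_moves", "arguments": {
  "dr": [
    [0, 0, 0],
    [0, 0, 0],
    [0, 0, 0],
    [0, 0, 0],
    [0, 0, 0],
    [0, 0, 0],
    [0, 0, 0],
    [0, 0, 0]
  ],
  "slide": [
    [0.003, 0, 0],
    [0.005, 0, 0],
    [0.007, 0, 0],
    [0.009, 0, 0],
    [0.011, 0, 0],
    [0.012, 0, 0],
    [0.012, 0, 0],
    [0.012, 0, 0]
  ],
  "jaw": [1, 1, 1, 1, 1, 1, 1, 1]
}}

```text
time_s: 13.73
ee_pos: [0.5154, -0.1859, 0.2305]
tcp_rot: [0.003, 0.69, 0.724, -0.0]
ft_force: [3.2, -14.1, 6.0]
gripper_width: 0.0004
grip_force: 7.1
```

```bash
python3 m.py
python3 - <<'E'
from h import *
L=[]
for n in("scene","top"):
    d=dict(np.load(n+"1.npz"));L.append(cv2.resize(d["image"][(130 if n=="scene" else 150):,(180 if n=="scene" else 240):][:90,:90],(400,400),interpolation=cv2.INTER_CUBIC))
cv2.imwrite("pics/s5.png",np.hstack(L))
# pawl height along sander y, before/after (scene+top)
O=np.array([.5605,-.077]);c,s=np.cos(.048),np.sin(.048)
for n in("scene0","scene1","top0","top1"):
    d=dict(np.load(n+".npz"));w=pts(d);P=w[...,:2]-O;x=P@[c,s];y=P@[-s,c];Z=w[...,2]
    print(n,[(round(a,2),int(m.sum()),float(np.percentile(Z[m],95).round(4)) if m.sum()>2 else 0) for a in np.arange(-.10,.08,.02) for m in [(x>-.1)&(x<-.04)&(y>a)&(y<a+.02)&(Z>.165)&(Z<.215)]])
E
```

```text
t 13.73 pos [ 0.5154 -0.1859  0.2305] slide [-0.0043  0.0034  0.0056] dr [ 0.21  0.26 -0.04] F [  3.21 -14.06   6.02] w 0.0004
axes x [-0.047  0.999 -0.005] y [0.999 0.047 0.004]
top (-0.108, -0.08) 44 y [-0.0928 -0.0834 -0.0722] ztop 0.268 theta 0.348
scene (-0.108, -0.08) 49 y [-0.0851 -0.0766 -0.0698] ztop 0.2676 theta 0.372
scene (-0.02, 0.008) 67 y [-0.0878 -0.0763 -0.07  ] ztop 0.2682 theta 0.365
scene0 [(np.float64(-0.1), 25, 0.1939), (np.float64(-0.08), 26, 0.1955), (np.float64(-0.06), 25, 0.1932), (np.float64(-0.04), 40, 0.1947), (np.float64(-0.02), 73, 0.1909), (np.float64(0.0), 10, 0.1717), (np.float64(0.02), 0, 0), (np.float64(0.04), 0, 0), (np.float64(0.06), 1, 0)]
scene1 [(np.float64(-0.1), 66, 0.2091), (np.float64(-0.08), 36, 0.2089), (np.float64(-0.06), 27, 0.1943), (np.float64(-0.04), 43, 0.1939), (np.float64(-0.02), 74, 0.1914), (np.float64(0.0), 10, 0.1717), (np.float64(0.02), 0, 0), (np.float64(0.04), 0, 0), (np.float64(0.06), 1, 0)]
top0 [(np.float64(-0.1), 28, 0.1949), (np.float64(-0.08), 25, 0.1962), (np.float64(-0.06), 27, 0.1943), (np.float64(-0.04), 38, 0.1943), (np.float64(-0.02), 64, 0.1932), (np.float64(0.0), 3, 0.1728), (np.float64(0.02), 0, 0), (np.float64(0.04), 0, 0), (np.float64(0.06), 3, 0.1842)]
top1 [(np.float64(-0.1), 0, 0), (np.float64(-0.08), 3, 0.1931), (np.float64(-0.06), 0, 0), (np.float64(-0.04), 30, 0.1947), (np.float64(-0.02), 65, 0.1932), (np.float64(0.0), 3, 0.171), (np.float64(0.02), 0, 0), (np.float64(0.04), 0, 0), (np.float64(0.06), 4, 0.184)]
```

View pics/s5.png

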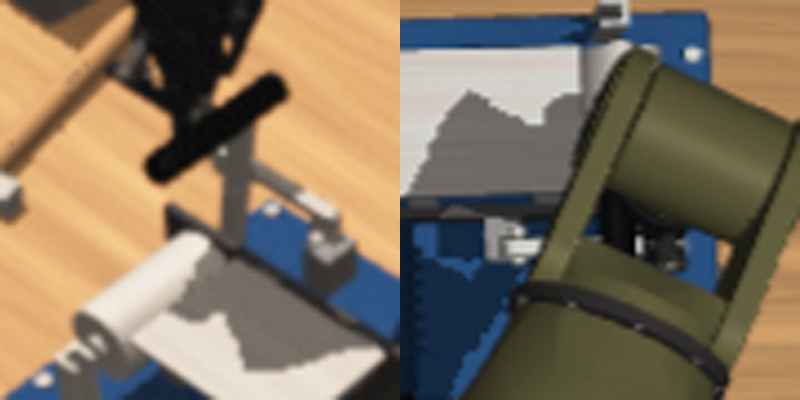

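The handle is at about 0.355 rad, pushed by the fingers (crop, around (215,130)). The pawl lies at its starting height. I'll hold for one more call, then hand in.

Emit:
{"name": "apply_moves", "arguments": {
  "dr": [
    [0, 0, 0],
    [0, 0, 0],
    [0, 0, 0],
    [0, 0, 0],
    [0, 0, 0],
    [0, 0, 0],
    [0, 0, 0],
    [0, 0, 0]
  ],
  "slide": [
    [0, 0, 0],
    [0, 0, 0],
    [0, 0, 0],
    [0, 0, 0],
    [0, 0, 0],
    [0, 0, 0],
    [0, 0, 0],
    [0, 0, 0]
  ],
  "jaw": [1, 1, 1, 1, 1, 1, 1, 1]
}}

```text
time_s: 14.5
ee_pos: [0.5154, -0.1859, 0.2305]
tcp_rot: [0.003, 0.69, 0.724, -0.0]
ft_force: [3.1, -14.6, 5.3]
gripper_width: -0.0001
grip_force: 7.1
```

```bash
python3 -c "
from h import *
s=state();print(s['ft_force'],s['ee_pos'])
print(job_done())"
```

```text
[  3.05084326 -14.56048461   5.27678428] [ 0.51537162 -0.18590939  0.23053592]
the job is handed in; nothing more can be done
None
```

The cover stands upright in the rack's middle slot, and the arm is holding the tension handle past the click at about 0.355 rad with roughly 14 N. The pawl measured back at its starting height. I handed the job in at 14.5 s; the hand-in returned no verdict.

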